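Brace the pin jar and take its cap off

TASK

Slide the blue track-pin jar with its square wooden foot all the way under the lips of the bench brace until it meets the red end stop, keeping it upright and its cap still tight. Then unscrew the brass cap anticlockwise (a bit under a quarter turn frees it), stop turning once it is free, by a quarter turn at most, and lift it straight up; finish while still holding the cap level, about 2 cm above the jar's mouth, with the jar still home in the brace. Leave the engine, shed, crane and clock where they are.

Things in the scene. Friction and masses are not known exactly. Their poses are not given: they have to be found in the camera images.
- jar_center (a point): Loose jar (0.28 to 0.46 kg) glued on a square wooden foot 80 x 80 x 12 mm, standing on the bench. Point on its axis 20 mm above the foot's underside; z up, x towards the red dab on the foot. Round blue body 54 mm diameter from 12 to 28 mm above the bench. Starts before the brace's open mouth, 135 to 165 mm short of home, up to 0.4 rad and 40 mm off the channel's line.
- jar_rim (a point): Centre of the rim of the jar's white neck, 56 mm above the foot's underside. The neck is 31 mm in diameter; two short threads stand out from it, hidden by the cap. Above the body a shoulder narrows to the neck from 28 to 34 mm. The cap must rise 13.5 mm from its screwed-on height for its underside to clear this rim. Pressed down hard while it is slid, the jar drags and can tip.
- cap_center (a point): Loose ribbed brass screw cap, 55 g, 52 mm diameter (54 over the ribs), 22 mm high; point at its centre, 33.5 mm above jar_center when screwed on (top then 64.5 mm above the bench); z up, x along the white line. Turning it anticlockwise from above raises it 2 to 4 mm and frees it; a sprung seal inside pushes it up with 15 N, so it is tight (0.1 to 0.3 N m): an unbraced jar turns with it.
- cap_mark (a point): Outer part of the white line on the cap's top, 20 mm from its axis along its x. Seen from above, this line stands 0 to 0.3 rad anticlockwise of the jar's x at the start; the cap is free (lugs out of the threads, it lifts off) when the line stands between 1.0 and 2.7 rad anticlockwise of the jar's x. Turning it clockwise meets a stop.
- brace_home (a point): Where jar_center is when the jar is fully home in the fixed aluminium bench brace, foot against the red end stop; 20 mm above the bench; x points along the channel from its mouth to the stop. Channel 83 mm wide for the 80 mm foot, its floor is the bench. The stop's face is 40 mm beyond this point. Rails 21.5 mm high, 107 mm wide over all.
- brace_mouth (a point): Middle of the brace's mouth, where the rails and lips begin, 45 mm before brace_home, 21.5 mm above the bench (top of the rails). Lips reach 10 mm in from each rail over the foot, underside 16 mm, top 21.5 mm above the bench, leaving a 63 mm slot for the jar's body. Low guides (12 mm high) flare from here to about 122 mm apart, 29 mm before this point.
- engine: Bystander: green tinplate model engine, 150 x 56 x 83 mm, origin under its centre, x along its length. Beside the brace.
- shed: Bystander: brown wooden goods shed with an orange roof, 130 x 100 x 80 mm, origin under its centre. Beside the brace's far end.
- crane: Bystander: silver aluminium loading crane, foot 70 x 70 mm, 170 mm tall, jib 80 mm along its -y; origin under its post. Beside the brace's far end.
- clock: Bystander: cream porcelain station clock, foot 56 mm diameter, 135 mm tall; origin under its centre. Beside the brace.
There are look-alikes about, which are no part of the job. Of the things that look like the part that bears cap_center, the middle-sized one is meant.

How it is judged:
On the way, in this order (a step that is already met when the one before it is completed fails the run):
1. the jar is fully home in the brace, cap still screwed on (x of jar_center in the frame of brace_home above -0.007 m and y of jar_center in the frame of brace_home between -0.006 and 0.006 m and height (world z) of jar_center below 0.024 m and angle between jar_center's own z axis and vertical below 0.07 rad and z of cap_center in the frame of jar_center below 0.037 m), for 0.2 s.
2. the cap is unscrewed: turned at least 0.8 rad anticlockwise of the jar's x, not yet lifted, jar home (x of jar_center in the frame of brace_home above -0.007 m and y of jar_center in the frame of brace_home between -0.006 and 0.006 m and height (world z) of jar_center below 0.024 m and angle between jar_center's own z axis and vertical below 0.07 rad and z of cap_center in the frame of jar_center below 0.043 m and y of cap_mark in the frame of jar_center above 0.0143 m), for 0.1 s.
At the end, for the whole second after the job is handed in: Jar upright and home (within 7 mm of the stop, 6 mm sideways, not lifted 4 mm); the gripper alone holds the cap, still, level within 0.2 rad, within 15 mm of the jar's axis, its underside 1.5 to 40 mm above the neck's rim, touching neither the jar nor anything else (x of jar_center in the frame of brace_home above -0.007 m and y of jar_center in the frame of brace_home between -0.006 and 0.006 m and height (world z) of jar_center below 0.024 m and angle between jar_center's own z axis and vertical below 0.07 rad and z of cap_center in the frame of jar_center between 0.0485 and 0.0875 m and horizontal distance between cap_center and jar_center below 0.015 m and angle between cap_center's own z axis and vertical below 0.2 rad and contact force between the fingers and cap above 1 N and contact force between each of cap, the fingers and jar below 0.2 N and linear speed of cap below 0.03 m/s); the arm keeps its last pose, push and grip.
It fails at once if the cap is lifted off while the jar is not home in the brace (z of cap_center in the frame of jar_center above 0.043 m and not (x of jar_center in the frame of brace_home above -0.007 m and y of jar_center in the frame of brace_home between -0.006 and 0.006 m and height (world z) of jar_center below 0.024 m and angle between jar_center's own z axis and vertical below 0.07 rad)).
It fails at once if the cap is turned on after it is free (more than about 120 degrees anticlockwise of the jar's x) (x of cap_mark in the frame of jar_center below -0.01 m).
It fails at once if the jar is tipped over (more than 0.5 rad) (angle between jar_center's own z axis and vertical above 0.5 rad).
It fails at once if the engine, shed, crane or clock is knocked or shifted by more than 20 mm (distance of any of engine, shed, crane, clock from where it was at the start of the episode above 0.02 m).
It also fails if it takes over 48 s, if anything falls off the work surface, if the arm or the gripper's body presses on something with over 40 N, if the wrist force passes 120 N, or if a joint passes its speed limit or range.

ROBOT

A 6-joint arm with a two-finger parallel gripper is mounted at the origin on the work surface. World frame = base frame: x ahead of the robot, y to its left, z up, the work surface at z = 0. Lengths are in m, angles in rad, forces in N, time in s.
With the tool pointing down it reaches from about 0.225 to 0.875 m from the base axis. Payload 3.4 kg.
Tool frame: the origin (TCP) lies at the very end of the fingers, on their centre line; the grasp point (between the pads) lies 19 mm behind it (robot.tcp_to_grasp is the distance from the TCP to the grasp point, in m); z points along the fingers, y is the line along which they close (so a half turn about z gives the same grasp; the last joint's range is limited). The gripper opens to 85 mm and grips with 20 to 120 N. Pads are 22 mm wide; open, the fingers measure 114 mm over their backs; the gripper's body (76 mm by 85 mm) begins 54 mm behind the grasp point. The pads swing forward as they close: fully open they stand 13 mm farther back than shut.
Start: joints at [-1.235, 0.276, 1.505, -0, 1.361, -0.121], TCP at [0.254, -0.516, 0.231] pointing down, gripper open.
Joint ranges: [-2.89, 2.89], [-0.75, 2.08], [0.22, 2.7], [-1.18, 4.32], [0.11, 2.71], [-2.7, 2.7]. Speed limits (rad/s): [2.57, 2.57, 3.14, 3.14, 3.14, 3.14].

INTERFACE

Orientations are given as a unit quaternion [x, y, z, w].
In Python, from station import get_state, vision, robot, models gives the robot as it stands.
- The arm moves only by the tool drive_tool, never from a script. Its argument "motion" is a list that holds one entry, the list of rows, each a list of 4 numbers: the shift along the tool's x, y, z in m, then the turn about the tool's z in rad. A call has 1 to 20 rows; each row is the pose to reach, as a shift and turn from the pose commanded when the call began, along the tool's axes at that moment; what a row does not reach only later rows make up. A row lasts 1/12 s, in which the tool goes at most 41.7 mm and 7.16 degrees, less where a joint would pass 70% of its speed; a pose out of reach is approached as far as the arm can. A call with a gripper value outside its range is refused whole. "grip" is the opening, from -1 (shut) to 1 (fully open), set as the call begins (left out, the last holds). The fingers move at their own pace and stop on an object; the grip force is fixed at half the most. Time passes only in rows, so rows that repeat a pose let the fingers close. It gives the time, the measured TCP pose, the force, the opening and the grip force at its end, in the units of the state.
- get_state(): the state, without advancing time (a new reading comes with each control period).
- vision.read_camera(name): name is "scene" or "side" or "wrist"; returns a dict with "pixels" (420x560x3 uint8, red, green, blue), "vfov" (degrees; the focal length in pixels is half the picture's height over the tangent of half this angle, whatever the lens; pixels are square), "cx", "cy" (the principal point, pixels), "world_from_camera" (4x4, takes a point from camera to world coordinates). Camera axes: x right, y down, z forward; pixel columns grow to the right and rows downward; lengths in m; the calibration is good to about 2 mm. A picture is of the moment at which its call begins. There is no depth.
- robot.finish_job(): hands the job in; it is judged then, once.
Trained networks look in a picture, given as the dict that the camera call returned (one of the last four; its "shot" number tells which), for a name from the list of things; names that differ only in an ending like _2 or _b are one class to them, and where a whole thing is asked for, a point or a joint stands for the part that bears it (a point fixed in the world has none). Each returns a list of dicts, best first, with "conf" (0 to 1); they miss things now and then, are a little off and sometimes report something else, mostly with a low value. They report only what shows in the picture. A call takes as long as a camera call. They do not tell look-alikes from the thing itself.
- models.cut_out(label, picture): "region" (420x560 bool, what is visible of it) and "rect" ([left, top, width, height] in pixels, round what is visible of it).
The state is a dict: "time_s": time; "joint_positions": joint angles; "qvel": joint speeds; "joint_torque": joint torques, N m; "position": TCP position; "ee_rot": TCP orientation; "force": force on the tool from outside, world axes, zero at the start; "wrist_torque": the same for the moment, N m; "finger_gap": finger opening in m; "finger_force": force on a finger pad.
Only numpy, scipy, OpenCV 4.12 (cv2) and the standard library are available. Lean on these libraries where they do the work, as an engineer would, in place of code of your own. Each camera call takes 0.05 s, during which the arm holds its last target. There are 200 camera calls.

## Working session

There is one attempt and no reset: what is moved stays moved. The work goes in short steps, Python scripts to look and compute and a tool call to move; the robot and the scene stay as the last step left them, time stands still between calls to the robot, and variables do not carry over. Pictures are saved under pics/ and viewed, at most 10 in all, crops included, and the job is handed in when it is done.

Besides the shell and the picture viewer there is one more tool, called after "Emit:" as name(argument=value, ...), one argument or row to a line, values as JSON. drive_tool: Moves the arm, as the interface text tells. Its arguments: {"type":"object","properties":{"motion":{"type":"array","items":{"type":"array","items":{"type":"array","items":{"type":"number"}}}},"grip":{"type":"number"}},"required":["motion"]}

```bash
mkdir -p pics
cat > h.py <<'E'
import numpy as np, cv2
from station import get_state, vision, robot, models
def K(p):
    f=p["pixels"].shape[0]/2/np.tan(np.radians(p["vfov"])/2); return f,p["cx"],p["cy"]
def ray(p,u,v):
    f,cx,cy=K(p); T=np.array(p["world_from_camera"]); return T[:3,3],T[:3,:3]@np.array([(u-cx)/f,(v-cy)/f,1])
def onz(p,u,v,z):
    o,d=ray(p,u,v); return o+d*(z-o[2])/d[2]
def proj(p,X):
    f,cx,cy=K(p); T=np.array(p["world_from_camera"]); c=T[:3,:3].T@(np.array(X)-T[:3,3]); return cx+f*c[0]/c[2],cy+f*c[1]/c[2]
def save(p,n): cv2.imwrite("pics/"+n,p["pixels"][:,:,::-1])
E
python3 - <<'E'
from h import *
np.set_printoptions(precision=4,suppress=True)
s=get_state(); print(s["position"],s["ee_rot"],s["finger_gap"],s["time_s"])
P={n:vision.read_camera(n) for n in("scene","side","wrist")}
for n,p in P.items():
    save(p,n+"0.png"); print(n,p["vfov"],p["cx"],p["cy"],np.array(p["world_from_camera"])[:3].tolist())
    for l in("cap_center","jar_center"):
        try:
            for r in models.cut_out(l,p): print(l,r["conf"],r["rect"],onz(p,r["rect"][0]+r["rect"][2]/2,r["rect"][1]+r["rect"][3]/2,.05))
        except Exception as e: print(e)
a=np.hstack([P["scene"]["pixels"],P["side"]["pixels"]])
E
```

```text
[ 0.2534 -0.5156  0.2304] [ 0.974   0.2264 -0.0001 -0.0009] 0.08530601668557201 0.0
scene 53.52055277951118 284.94350460007473 202.40140797807345 [[-0.6925834644548248, 0.4363714260875573, -0.5743762906475718, 0.9499300290518564], [0.7211419986824863, 0.4003138059741632, -0.5654229164817332, 0.45237845988167175], [-0.016803645437268127, -0.8058094286124925, -0.5919364849873904, 0.4936262352762649]]
cap_center 0.65 [279.0, 172.7, 29.7, 20.9] [ 0.4629 -0.002   0.05  ]
cap_center 0.65 [270.6, 151.6, 28.3, 27.0] [ 0.4266 -0.0611  0.05  ]
cap_center 0.61 [311.9, 172.6, 17.5, 10.4] [0.4138 0.0238 0.05  ]
jar_center 0.74 [265.4, 194.6, 60.6, 28.0] [0.52   0.0554 0.05  ]
side 46.25972128032666 273.59284012400997 211.47725747757028 [[0.9859904738192009, -0.0969611234784244, 0.13572518584105614, 0.4260159510405246], [-0.16638215419821603, -0.5140398624467036, 0.8414748948008696, -0.7001419482103576], [-0.01182219531849149, -0.85226847903086, -0.5229710081336016, 0.5138064294872752]]
cap_center 0.91 [162.3, 280.4, 45.1, 38.9] [ 0.3849 -0.164   0.05  ]
cap_center 0.72 [157.8, 258.7, 22.5, 16.1] [ 0.3622 -0.0837  0.05  ]
cap_center 0.69 [214.2, 217.3, 32.0, 26.4] [ 0.4636 -0.0012  0.05  ]
jar_center 0.78 [208.2, 235.9, 48.8, 34.6] [ 0.4614 -0.0667  0.05  ]
wrist 66.89322828894801 278.0062767198907 209.8187213196585 [[0.44096866169045207, -0.8533532593886752, -0.27809144916313944, 0.3245507899512543], [-0.8975215946768408, -0.41970738412140784, -0.1352800754091481, -0.47997032973665055], [-0.001275341394050445, 0.3092473547254502, -0.9509807816668218, 0.37350899677743243]]
```

View pics/scene0.png

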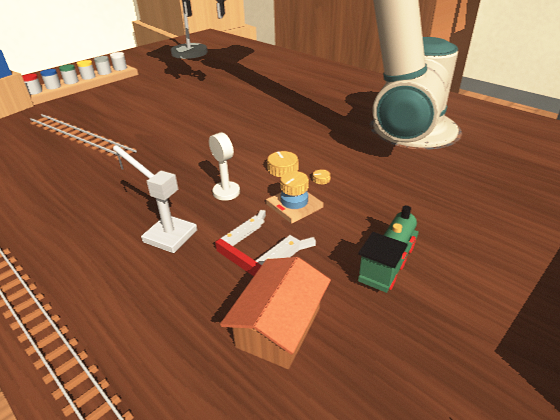

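View pics/side0.png

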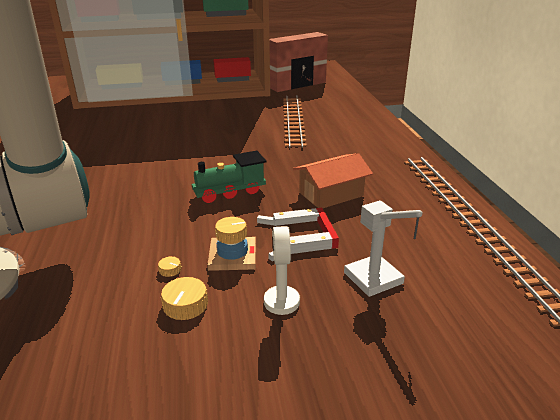

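The scene view shows the jar (cap at 294,183 on its wooden foot, red dab at 281,208) just before the brace (red stop about 236,254). The big look-alike cap is at (283,163) and the small one at (321,177). The side view agrees: jar cap (231,229), large cap (185,298), small cap (169,266), clock (281,300), crane (375,275). I'll fetch a view from above.

Run:
```python
from h import *
np.set_printoptions(precision=4,suppress=True)
P={n:vision.read_camera(n) for n in("scene","side")}
def two(a,b):
    o1,d1=ray(P["scene"],*a);o2,d2=ray(P["side"],*b)
    A=np.c_[d1,-d2];t=np.linalg.lstsq(A,o2-o1,rcond=None)[0];return (o1+d1*t[0]+o2+d2*t[1])/2
print("cap",two((294,183),(231,227)))
print("clockfoot",onz(P["scene"],226,190,0.01),onz(P["side"],281,300,0.01))
print("stop",[onz(P["side"],u,v,0.0215) for u,v in((322,214),(336,245))],[onz(P["scene"],u,v,0.0215) for u,v in((218,242),(256,264))])
print("crane",onz(P["side"],375,272,0.02),"engine",onz(P["side"],230,197,.0),"shed",onz(P["side"],335,205,0))
```

```text
cap [0.4661 0.0021 0.0543]
clockfoot [ 0.5315 -0.1286  0.01  ] [ 0.5251 -0.1444  0.01  ]
stop [array([0.6424, 0.066 , 0.0215]), array([ 0.6409, -0.0365,  0.0215])] [array([ 0.651 , -0.0037,  0.0215]), array([0.6429, 0.0824, 0.0215])]
crane [ 0.6823 -0.1174  0.02  ] engine [0.4789 0.201  0.    ] shed [0.6865 0.1283 0.    ]
```

Emit:
drive_tool(
  motion=[
    [[0,0,-0.04,0],[0,0,-0.08,0],[0,-0.04,-0.1,0],[0,-0.08,-0.1,0],[-0.0,-0.12,-0.1,0],[0.03,-0.15,-0.1,0],[0.06,-0.18,-0.1,0],[0.09,-0.21,-0.1,0],[0.12,-0.24,-0.1,0],[0.15,-0.27,-0.1,0],[0.18,-0.3,-0.1,0.1],[0.21,-0.33,-0.1,0.2],[0.24,-0.34,-0.1,0.3],[0.26,-0.36,-0.1,0.4],[0.28,-0.37,-0.1,0.457],[0.28,-0.37,-0.1,0.457],[0.28,-0.37,-0.1,0.457]],
  ],
)

```text
time_s: 1.97
position: [0.3423, -0.0586, 0.3314]
ee_rot: [1.0, 0.002, 0.0, -0.0]
force: [-0.1, -0.8, -1.0]
finger_gap: 0.0855
finger_force: 0.0
```

Emit:
drive_tool(
  motion=[
    [[0.03,-0.02,0,0],[0.07,-0.04,0,0],[0.1,-0.06,0.0,0],[0.12,-0.07,0,0],[0.12,-0.07,0,0],[0.12,-0.07,0,0]],
  ],
)

```text
time_s: 2.47
position: [0.462, 0.0087, 0.3307]
ee_rot: [1.0, 0.0, -0.001, 0.0]
force: [-0.3, -0.0, -0.4]
finger_gap: 0.0853
finger_force: 0.0
```

Run:
```python
from h import *
np.set_printoptions(precision=4,suppress=True)
s=get_state(); print(s["position"],s["ee_rot"],s["joint_positions"])
p=vision.read_camera("wrist"); save(p,"w1.png"); np.save("w1.npy",p,allow_pickle=True)
cv2.imwrite("pics/w1b.png",cv2.resize(p["pixels"][:,:,::-1],(800,600),interpolation=cv2.INTER_CUBIC))
for l in("cap_center","jar_center"):
    for r in models.cut_out(l,p): print(l,r["conf"],r["rect"],onz(p,r["rect"][0]+r["rect"][2]/2,r["rect"][1]+r["rect"][3]/2,.06))
```

```text
[0.462  0.0087 0.3307] [ 1.      0.0003 -0.001   0.0004] [-0.131   0.0604  1.5337 -0.001   1.5494  1.4393]
cap_center 0.83 [265.7, 144.0, 44.4, 43.9] [ 0.4665 -0.0036  0.06  ]
cap_center 0.57 [285.2, 218.1, 25.0, 23.8] [ 0.3763 -0.0183  0.06  ]
cap_center 0.55 [334.4, 190.4, 46.9, 47.1] [ 0.4001 -0.1005  0.06  ]
cap_center 0.31 [256.7, 132.8, 59.2, 59.4] [ 0.471  -0.0015  0.06  ]
jar_center 0.55 [258.4, 133.0, 56.6, 56.6] [ 0.4726 -0.002   0.06  ]
```

View pics/w1b.png

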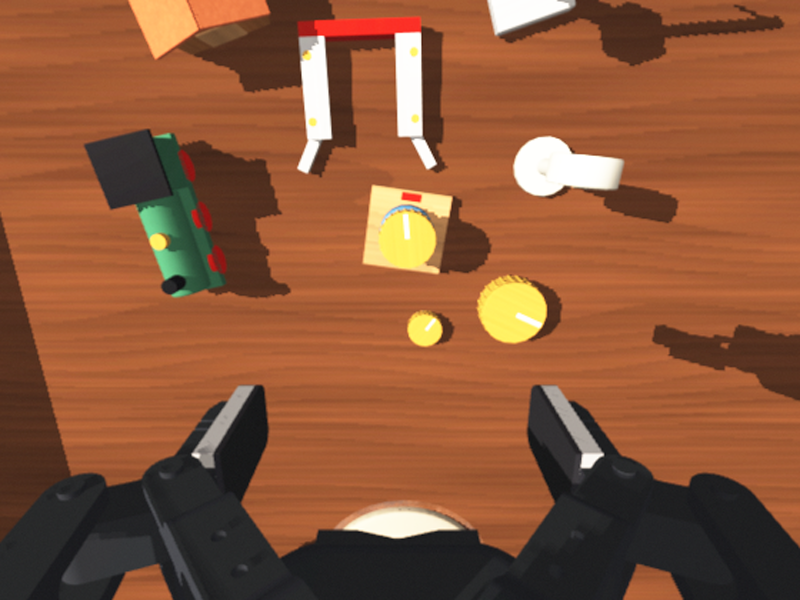

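The overhead view (800×600) shows the foot with corners at about (372,185), (453,197), (440,273), (363,263). Its red dab (410,197) faces the brace, the brace mouth runs (307,140)–(424,136), and the red stop lies along the row ~30. The large and small look-alike caps are at (512,310) and (425,328), clear of the jar.

Run:
```python
from h import *
np.set_printoptions(precision=4,suppress=True)
p=np.load("w1.npy",allow_pickle=True).item(); k=1.4286
W=lambda L,z:np.array([onz(p,u/k,v/k,z)[:2] for u,v in L])
img=p["pixels"].astype(int); R,G,B=img[...,0],img[...,1],img[...,2]
def rect(m,z,n):
    c=max(cv2.findContours(m.astype(np.uint8),0,1)[0],key=cv2.contourArea)
    b=cv2.boxPoints(cv2.minAreaRect(c)); w=W(b*k,z); print(n,w.tolist(),"mid",w.mean(0)); return w
f=W([(372,185),(453,197),(440,273),(363,263)],.012)
c=f.mean(0); print("foot",f,"c",c,"sides",[np.linalg.norm(f[i]-f[i-1]) for i in range(4)])
fx=(f[0]+f[1]-f[2]-f[3]); print("yaw",np.arctan2(fx[1],fx[0])); fy=f[0]+f[3]-f[1]-f[2]; print(np.arctan2(-fy[0],fy[1]))
dab=W([(411,197)],.012)[0]; print("dab",dab)
m=W([(307,140),(331,138),(398,136),(424,136)],.0215); print("mouth",m,m.mean(0),(m[1]+m[2])/2,(m[0]+m[3])/2)
t=W([(300,37),(325,37),(396,32),(421,32)],.0215); print("stopend",t,t.mean(0))
d=t.mean(0)-m.mean(0); print("brace yaw",np.arctan2(d[1],d[0]),np.linalg.norm(d), "stop",np.arctan2(*( (t[0]+t[1]-t[2]-t[3])*[-1,1])))
w=(R>225)&(G>225)&(B>190)
lab=cv2.connectedComponentsWithStats(w.astype(np.uint8))
for s,cc in zip(lab[2],lab[1]): 
    if s[4]>150: print("white",s,cc*k,W([cc*k],.0215))
r=rect((R>190)&(G<60)&(B<60)&(np.arange(420)[:,None]<40),.0215,"red")
l=W([(405,216),(408,240)],.0645); d=l[0]-l[1]; print("line",np.arctan2(d[1],d[0]))
o=cv2.minEnclosingCircle
g=(R>200)&(G>150)&(B<90); g[:140]=0; g[192:]=0; g[:,:255]=0; g[:,320:]=0
c=max(cv2.findContours(g.astype(np.uint8),0,1)[0],key=cv2.contourArea)
e=o(c); print("cap",e,W([np.array(e[0])*k],.0645))
q=p["pixels"][10:200,190:350,::-1]; cv2.imwrite("pics/w1c.png",cv2.resize(q,None,fx=3,fy=3,interpolation=cv2.INTER_CUBIC))
```

```text
foot [[ 0.5095  0.0341]
 [ 0.4979 -0.0463]
 [ 0.4198 -0.0357]
 [ 0.4306  0.0448]] c [ 0.4645 -0.0007] sides [np.float64(0.07967888691149237), np.float64(0.08126356772216194), np.float64(0.07882588316788672), np.float64(0.08123336542532017)]
yaw -0.1349131725946559
-0.13773406925932047
dab [ 0.4979 -0.0045]
mouth [[ 0.5512  0.094 ]
 [ 0.553   0.0714]
 [ 0.5548  0.0085]
 [ 0.5548 -0.0158]] [0.5534 0.0395] [0.5539 0.0399] [0.553  0.0391]
stopend [[ 0.6368  0.0949]
 [ 0.6368  0.0729]
 [ 0.6407  0.0104]
 [ 0.6407 -0.0116]] [0.6387 0.0416]
brace yaw 0.02494632553737235 0.08530909734478434 stop 0.04643094907331642Traceback (most recent call last):
  File "<stdin>", line 19, in <module>
  File "<stdin>", line 4, in <lambda>
ValueError: too many values to unpack (expected 2)
```

Emit:
drive_tool(
  motion=[
    [[0,0.003,0.03,0.05],[0.001,0.006,0.07,0.1],[0.002,0.01,0.11,0.135],[0.003,0.01,0.15,0.135],[0.003,0.01,0.18,0.135],[0.003,0.01,0.2,0.135],[0.003,0.01,0.2,0.135],[0.003,0.01,0.2,0.135]],
  ],
)

```text
time_s: 3.28
position: [0.4637, -0.0013, 0.1313]
ee_rot: [0.998, -0.068, -0.001, 0.0]
force: [-0.0, 0.2, 0.1]
finger_gap: 0.0856
finger_force: 0.0
```

Run:
```python
from h import *
np.set_printoptions(precision=4,suppress=True)
s=get_state(); print(s["position"],s["ee_rot"])
p=vision.read_camera("wrist"); np.save("w2.npy",p,allow_pickle=True); save(p,"w2.png")
for l in("cap_center","jar_center"):
    for r in models.cut_out(l,p): print(l,r["conf"],r["rect"],onz(p,r["rect"][0]+r["rect"][2]/2,r["rect"][1]+r["rect"][3]/2,.0535))
w=np.load("w1.npy",allow_pickle=True).item()
cv2.imwrite("pics/w1c.png",cv2.resize(np.hstack([w["pixels"][5:125,195:325,::-1],w["pixels"][90:210,235:335,::-1]]),None,fx=3.4,fy=3.4,interpolation=cv2.INTER_CUBIC))
```

```text
[ 0.4637 -0.0013  0.1313] [ 0.9977 -0.0681 -0.0007  0.0001]
cap_center 0.84 [240.3, 178.2, 75.8, 78.3] [ 0.465  -0.0009  0.0535]
cap_center 0.82 [366.7, 231.4, 88.7, 78.5] [ 0.4073 -0.0974  0.0535]
cap_center 0.62 [293.5, 283.2, 39.0, 36.3] [ 0.3901 -0.0189  0.0535]
jar_center 0.88 [229.2, 156.1, 95.5, 86.1] [ 0.479  -0.0019  0.0535]
```

View pics/w2.png

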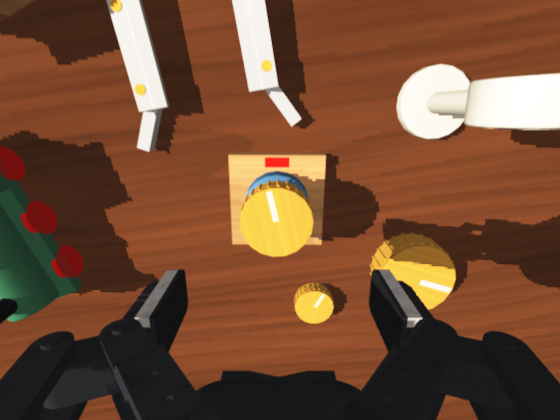

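View pics/w1c.png

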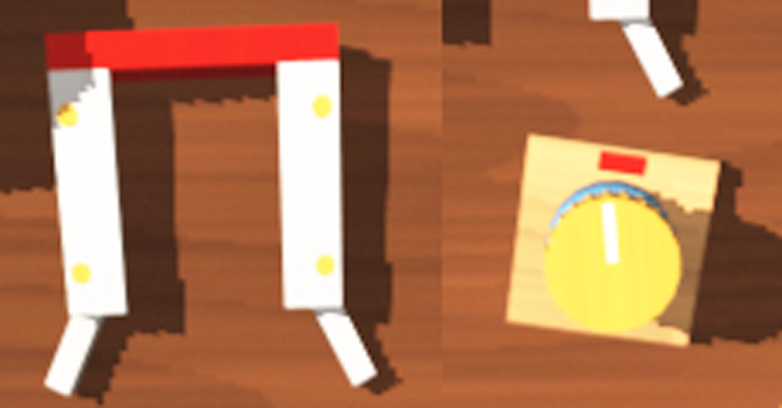

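The near view shows the jar's foot square to the tool, with foot corners (229,154)–(323,244), cap centre about (277,219) and the white line pointing slightly left of the dab. The crop gives the brace plate corners cleanly. I'll refine the brace and jar poses from these.

Run:
```python
from h import *
np.set_printoptions(precision=4,suppress=True)
a=np.load("w1.npy",allow_pickle=True).item(); b=np.load("w2.npy",allow_pickle=True).item()
W=lambda p,L,z:np.array([onz(p,u,v,z)[:2] for u,v in L])
q=[(47,70),(108,68),(126,313),(67,317),(277,63),(339,60),(343,307),(284,309)]
A=W(a,[(195+u/3.4-.35,5+v/3.4-.35) for u,v in q],.0215); print(A)
m=A[[2,3,6,7]].mean(0); t=A[[0,1,4,5]].mean(0); d=t-m; y=np.arctan2(d[1],d[0]); print("mouth",m,"yaw",y,"len",np.linalg.norm(d))
e=A[[0,1]].mean(0)-A[[4,5]].mean(0); e2=A[[2,3]].mean(0)-A[[6,7]].mean(0); print("cross yaw",[np.arctan2(-v[0],v[1]) for v in(e,e2)],np.linalg.norm(e),np.linalg.norm(e2))
B=W(b,[(167,107),(137,112),(250,91),(277,87)],.0215); print("near mouth",B,B.mean(0)); e=B[:2].mean(0)-B[2:].mean(0); print(np.arctan2(-e[0],e[1]))
f=W(b,[(229,154),(326,154),(323,244),(233,244)],.012); print("foot",f,f.mean(0)); v=f[0]+f[1]-f[2]-f[3]; print("yaw",np.arctan2(v[1],v[0]))
l=W(b,[(270,193),(276,220)],.0645); v=l[0]-l[1]; print("line",np.arctan2(v[1],v[0]), "topcentre",W(b,[(277,219)],.0645))
```

```text
[[ 0.6375  0.0967]
 [ 0.6382  0.0742]
 [ 0.5528  0.0713]
 [ 0.5513  0.0947]
 [ 0.6398  0.0117]
 [ 0.6408 -0.0111]
 [ 0.5551 -0.0141]
 [ 0.5544  0.0091]]
mouth [0.5534 0.0403] yaw 0.030599707100613265 len 0.08569045939322054
cross yaw [np.float64(0.029214281214157783), np.float64(0.030778491884087742)] 0.08519839384177207 0.08557172642575533
near mouth [[ 0.553   0.0719]
 [ 0.5525  0.0954]
 [ 0.5556  0.0079]
 [ 0.5556 -0.0124]] [0.5542 0.0407]
0.033442144539173546
foot [[ 0.5106  0.0336]
 [ 0.4998 -0.0453]
 [ 0.4198 -0.0354]
 [ 0.4308  0.0448]] [ 0.4653 -0.0005]
yaw -0.13144106880403772
line 0.0676327776123612 topcentre [[ 0.4678 -0.0004]]
```

Emit:
drive_tool(
  motion=[
    [[0.002,-0.001,0.03,0],[0.002,-0.001,0.06,0],[0.002,-0.001,0.08,0],[0.002,-0.001,0.092,0],[0.002,-0.001,0.098,0],[0.002,-0.001,0.099,0],[0.002,-0.001,0.099,0]],
  ],
)

```text
time_s: 4.02
position: [0.4679, -0.0, 0.0333]
ee_rot: [0.998, -0.068, 0.001, 0.0]
force: [-0.3, 0.2, 0.2]
finger_gap: 0.0851
finger_force: 0.0
```

Emit:
drive_tool(
  motion=[
    [[0,0,0,0],[0,0,0,0],[0,0,0,0],[0,0,0,0],[0,0,0,0],[0,0,0,0],[0,0,0,0],[0,0,0,0]],
  ],
  grip=-1,
)

```text
time_s: 4.68
position: [0.4677, -0.0001, 0.0335]
ee_rot: [0.998, -0.067, 0.001, 0.0]
force: [-0.9, -0.8, 6.0]
finger_gap: 0.0503
finger_force: 61.0
```

Run:
```python
from h import *
np.set_printoptions(precision=4,suppress=True)
s=get_state()
for k in("time_s","position","ee_rot","force","wrist_torque","finger_gap","finger_force"): print(k,s[k])
p=vision.read_camera("wrist"); save(p,"w3.png"); np.save("w3.npy",p,allow_pickle=True)
p2=vision.read_camera("side"); np.save("s3.npy",p2,allow_pickle=True)
a=cv2.resize(p["pixels"],(480,360)); c=cv2.resize(p2["pixels"][185:285,160:290],(468,360))[:,:320]
cv2.imwrite("pics/c3.png",np.hstack([a,c])[:,:,::-1])
```

```text
time_s 4.6833
position [ 0.4677 -0.0001  0.0335]
ee_rot [ 0.9977 -0.0675  0.0011  0.0003]
force [-0.9063 -0.7553  5.9866]
wrist_torque [-0.1556  0.1568 -0.0555]
finger_gap 0.05031245155006036
finger_force 60.98310420289636
```

View pics/c3.png

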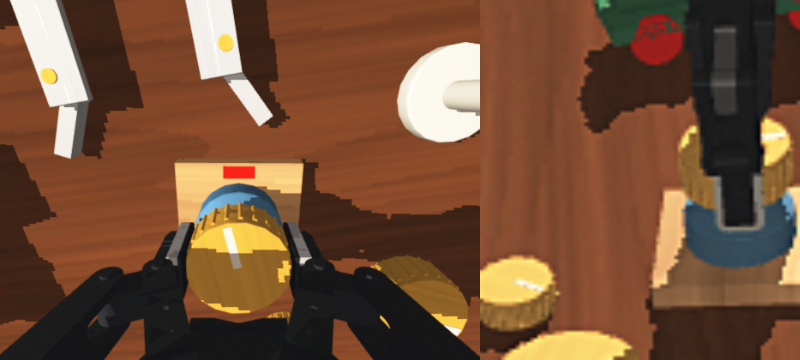

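The wrist view shows the pads either side of the correct cap, with the cap tight and level and the foot undisturbed. I'll ease the downward press, then line the jar up with the channel.

Emit:
drive_tool(
  motion=[
    [[0,0,-0.0007,0],[0,0,-0.0007,0],[0,0,-0.0007,0]],
  ],
)

```text
time_s: 5.03
position: [0.4676, -0.0, 0.0336]
ee_rot: [0.998, -0.067, 0.001, 0.0]
force: [0.4, -0.7, 4.6]
finger_gap: 0.0502
finger_force: 62.8
```

Emit:
drive_tool(
  motion=[
    [[0,-0.001,-0.0015,0],[0,-0.004,-0.0015,-0.005],[0,-0.007,-0.0015,-0.015],[0,-0.011,-0.0015,-0.03],[0,-0.015,-0.0015,-0.045],[0,-0.019,-0.0015,-0.065],[0,-0.023,-0.0015,-0.085],[0,-0.027,-0.0015,-0.105],[0,-0.031,-0.0015,-0.125],[0,-0.034,-0.0015,-0.145],[0,-0.037,-0.0015,-0.16],[0,-0.038,-0.0015,-0.166],[0,-0.0385,-0.0015,-0.166],[0,-0.0385,-0.0015,-0.166]],
  ],
)

```text
time_s: 6.2
position: [0.4721, 0.0384, 0.0345]
ee_rot: [1.0, 0.015, 0.0, 0.0]
force: [0.4, 0.6, -3.9]
finger_gap: 0.0504
finger_force: 62.8
```

Run:
```python
from h import *
np.set_printoptions(precision=4,suppress=True)
s=get_state()
for k in("time_s","position","ee_rot","force","wrist_torque","finger_gap"): print(k,s[k])
p=vision.read_camera("wrist"); save(p,"w4.png"); np.save("w4.npy",p,allow_pickle=True)
```

```text
time_s 6.2
position [0.4721 0.0384 0.0345]
ee_rot [0.9999 0.0155 0.     0.0001]
force [ 0.4346  0.5656 -3.9478]
wrist_torque [ 0.0332 -0.0354  0.0519]
finger_gap 0.050361965093037135
```

View pics/w4.png

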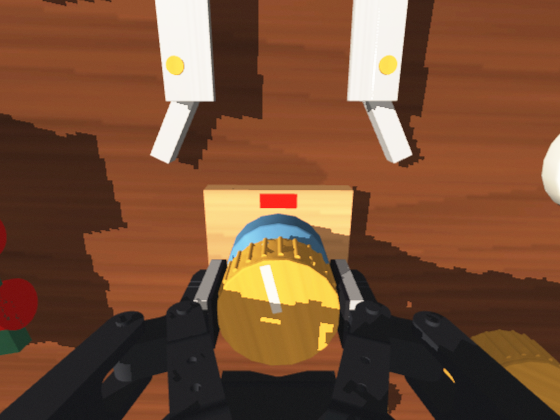

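The foot now faces the mouth squarely: front edge (205,187)–(354,186), and mouth lip corners (214,101) and (348,101). I'll compute the residual offset.

Run:
```python
from h import *
np.set_printoptions(precision=4,suppress=True)
p=np.load("w4.npy",allow_pickle=True).item()
W=lambda L,z:np.array([onz(p,u,v,z)[:2] for u,v in L])
m=W([(165,101),(214,101),(348,101),(399,101)],.0215); f=W([(205,187),(354,186.5)],.0125)
yw=lambda e:np.arctan2(-e[0],e[1])
print("mouth",m,m.mean(0),yw(m[:2].mean(0)-m[2:].mean(0))); print("foot",f,f.mean(0),yw(f[0]-f[1]),np.linalg.norm(f[0]-f[1]))
y=.031; c=np.array([np.cos(y),np.sin(y)]); n=np.array([-c[1],c[0]])
d=f.mean(0)-m.mean(0); print("foot front rel mouth along,across",d@c,d@n)
```

```text
mouth [[ 0.552   0.0941]
 [ 0.5527  0.0713]
 [ 0.5546  0.0091]
 [ 0.5553 -0.0145]] [0.5536 0.04  ] 0.03083892422172268
foot [[ 0.5091  0.0792]
 [ 0.5119 -0.0002]] [0.5105 0.0395] 0.03431298319951739 0.07942739730137284
foot front rel mouth along,across -0.04311527541859693 0.0008429064808168668
```

Emit:
drive_tool(
  motion=[
    [[0.003,0.0004,0.0005,0],[0.008,0.0008,0.0007,0],[0.014,0.0008,0.0007,0],[0.02,0.0008,0.0007,0],[0.026,0.0008,0.0007,0],[0.031,0.0008,0.0007,0],[0.035,0.0008,0.0007,0],[0.039,0.0008,0.0007,0],[0.043,0.0008,0.0007,0],[0.047,0.0008,0.0007,0],[0.051,0.0008,0.0007,0],[0.055,0.0008,0.0007,0],[0.059,0.0008,0.0007,0],[0.063,0.0008,0.0007,0],[0.063,0.0008,0.0007,0]],
  ],
)

```text
time_s: 7.5
position: [0.5367, 0.0394, 0.0339]
ee_rot: [1.0, 0.015, 0.001, 0.0]
force: [0.7, 0.2, -2.3]
finger_gap: 0.05
finger_force: 63.0
```

Emit:
drive_tool(
  motion=[
    [[0.003,0,0,0],[0.007,0,0,0],[0.011,0,0,0],[0.015,0,0,0],[0.019,0,0,0],[0.023,0,0,0],[0.027,0,0,0],[0.031,0,0,0],[0.035,0,0,0],[0.039,0,0,0],[0.043,0,0,0],[0.047,0,0,0],[0.05,0,0,0],[0.053,0,0,0],[0.056,0,0,0],[0.058,0,0,0],[0.058,0,0,0]],
  ],
)

```text
time_s: 8.92
position: [0.5939, 0.0412, 0.0338]
ee_rot: [1.0, 0.015, 0.001, 0.0]
force: [0.3, -0.9, -1.2]
finger_gap: 0.0503
finger_force: 63.2
```

Emit:
drive_tool(
  motion=[
    [[0.002,0,0,0],[0.004,0,0,0],[0.006,0,0.0003,0],[0.008,0,0.0006,0],[0.009,0,0.0008,0],[0.009,0,0.0008,0]],
  ],
)

```text
time_s: 9.42
position: [0.6016, 0.0415, 0.0335]
ee_rot: [1.0, 0.015, -0.001, 0.0]
force: [-3.9, -0.3, 5.4]
finger_gap: 0.0504
finger_force: 63.7
```

Emit:
drive_tool(
  motion=[
    [[0,0,0,0],[0,0,0,0],[0,0,0,0],[0,0,0,0]],
  ],
)

```text
time_s: 9.75
position: [0.6016, 0.0415, 0.0336]
ee_rot: [1.0, 0.015, -0.0, 0.0]
force: [-3.8, -0.7, 4.8]
finger_gap: 0.0502
finger_force: 63.7
```

Run:
```python
from h import *
np.set_printoptions(precision=4,suppress=True)
s=get_state()
for k in("time_s","position","ee_rot","force","wrist_torque","finger_gap","joint_positions"): print(k,s[k])
p=vision.read_camera("wrist"); save(p,"w5.png"); np.save("w5.npy",p,allow_pickle=True)
```

```text
time_s 9.75
position [0.6016 0.0415 0.0336]
ee_rot [ 0.9999  0.0155 -0.0003  0.0001]
force [-3.7882 -0.7064  4.7854]
wrist_torque [-0.0457  0.6318  0.0218]
finger_gap 0.050184208821521595
joint_positions [-0.0464  0.485   1.7124 -0.0002  0.9449  1.4937]
```

View pics/w5.png

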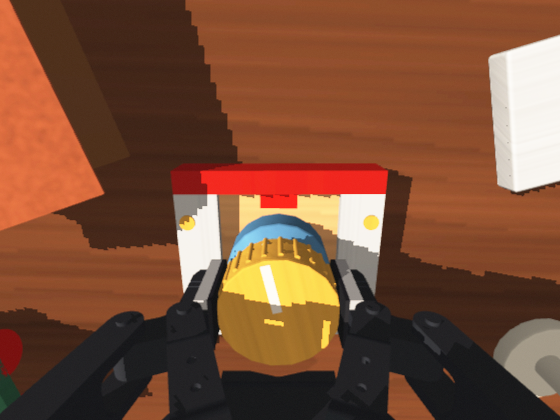

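The picture shows the dab touching the red stop (row ~193) and the blue body centred in the slot (231–328 against lips 219–340), so the jar is home. Now I'll unscrew.

Emit:
drive_tool(
  motion=[
    [[0,-0.0001,0,-0.06],[0,-0.0002,-0.0002,-0.13],[0,-0.0004,-0.0004,-0.2],[-0.0001,-0.0005,-0.0006,-0.27],[-0.0001,-0.0006,-0.0008,-0.34],[-0.0002,-0.0007,-0.001,-0.41],[-0.0002,-0.0008,-0.0012,-0.48],[-0.0003,-0.0009,-0.0014,-0.55],[-0.0003,-0.001,-0.0016,-0.6],[-0.0003,-0.001,-0.0016,-0.6]],
  ],
)

```text
time_s: 10.63
position: [0.6029, 0.0423, 0.0353]
ee_rot: [0.95, 0.311, 0.001, 0.001]
force: [-1.4, -0.1, 3.8]
finger_gap: 0.0503
finger_force: 63.4
```

Emit:
drive_tool(
  motion=[
    [[0,0,-0.0002,-0.06],[0,-0.0001,-0.0004,-0.13],[0,-0.0002,-0.0006,-0.2],[0,-0.0003,-0.0008,-0.27],[0,-0.0004,-0.001,-0.34],[0,-0.0005,-0.0012,-0.41],[0,-0.0006,-0.0014,-0.48],[0,-0.0006,-0.0015,-0.54],[0,-0.0006,-0.0016,-0.58],[0,-0.0006,-0.0016,-0.58],[0,-0.0006,-0.0016,-0.58]],
  ],
)

```text
time_s: 11.55
position: [0.6017, 0.043, 0.0361]
ee_rot: [0.823, 0.568, 0.0, 0.0]
force: [-1.4, -1.0, -0.3]
finger_gap: 0.05
finger_force: 63.2
```

Run:
```python
from h import *
np.set_printoptions(precision=4,suppress=True)
s=get_state()
for k in("time_s","position","ee_rot","force","wrist_torque","finger_gap"): print(k,s[k])
p=vision.read_camera("wrist"); save(p,"w6.png"); np.save("w6.npy",p,allow_pickle=True)
```

```text
time_s 11.55
position [0.6017 0.043  0.0361]
ee_rot [0.8228 0.5683 0.0003 0.0002]
force [-1.362  -1.0231 -0.3359]
wrist_torque [0.0022 0.0872 0.0191]
finger_gap 0.05003477975014461
```

View pics/w6.png

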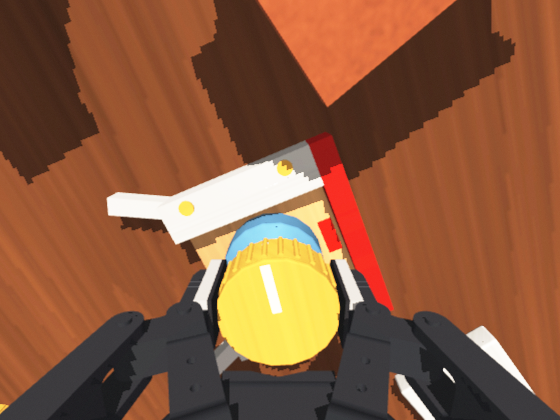

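The cap line has turned with the gripper (about 1.2 rad, line about 1.4 rad from the jar's x) and the jar's dab is still at the stop. I'll lift gently first to confirm it's free.

Emit:
drive_tool(
  motion=[
    [[0,0,-0.001,0],[0,0,-0.002,0],[0,0,-0.003,0],[0,0,-0.003,0]],
  ],
)

```text
time_s: 11.93
position: [0.6017, 0.0429, 0.0395]
ee_rot: [0.822, 0.569, 0.0, 0.0]
force: [-0.7, -0.5, -0.9]
finger_gap: 0.05
finger_force: 63.2
```

Emit:
drive_tool(
  motion=[
    [[0,0,-0.002,0],[0,0,-0.004,0],[0,0,-0.007,0],[0,0,-0.01,0],[0,0,-0.014,0],[0,0,-0.018,0],[0,0,-0.022,0],[0,0,-0.025,0],[0,0,-0.027,0],[0,0,-0.027,0],[0,0,-0.027,0],[0,0,-0.027,0]],
  ],
)

```text
time_s: 12.93
position: [0.6011, 0.043, 0.066]
ee_rot: [0.822, 0.569, -0.0, -0.0]
force: [0.2, 0.4, -0.7]
finger_gap: 0.0502
finger_force: 63.2
```

Run:
```python
from h import *
np.set_printoptions(precision=4,suppress=True)
s=get_state()
for k in("time_s","position","ee_rot","force","finger_gap","finger_force"): print(k,s[k])
P=[vision.read_camera(n) for n in("wrist","side")]
a=cv2.resize(P[0]["pixels"],(480,360)); c=cv2.resize(P[1]["pixels"][140:290,200:333],(320,360),interpolation=cv2.INTER_CUBIC)
cv2.imwrite("pics/c7.png",np.hstack([a,c])[:,:,::-1])
```

```text
time_s 12.9333
position [0.6011 0.043  0.066 ]
ee_rot [ 0.8223  0.5691 -0.0002 -0.0001]
force [ 0.2035  0.4072 -0.6612]
finger_gap 0.05020121480114704
finger_force 63.15105814486742
```

View pics/c7.png

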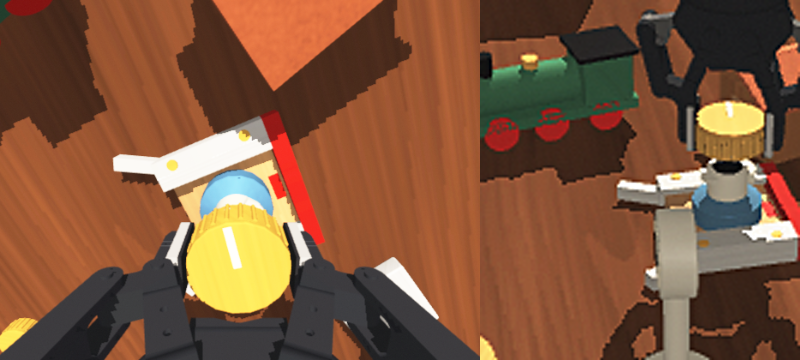

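The side view shows the cap level above the exposed white neck, with the jar still home against the stop and nothing else moved. I'm handing it in.

```bash
python3 -c "
from station import robot
print(robot.finish_job())"
```

```text
the job is handed in; nothing more can be done
None
```

I slid the jar home against the red stop, unscrewed the cap (gripper turned about 1.2 rad) and handed in at 12.9 s, still holding it level about 2 cm above the jar's mouth. The last pictures showed the jar still home and none of the bystanders in view disturbed, but the hand-in returned no verdict.

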